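# Turn down the harness tester and close its terminal bay

### The job

Make the harness tester safe: first turn the output knob on its sloping front fully anticlockwise to its end stop, then take the wider of the two covers from the sloping rack and set it down gently, without dropping it, on the raised rim of the tester's terminal bay, so that it lies flat with all four edges flush with the rim. Let go of it, leave the knob at its stop, and leave everything else on the bench where it stands.

Things in the scene. Friction and masses are not known exactly. Their poses are not given: they have to be found in the camera images.
- tester: Harness test supply, grey box fixed to the bench, 185 mm deep (x), 190 mm wide (y). Origin on the bench; x points from its sloping front to its back, y left, z up. The flat rear (x 0 to +100 mm) is 70 mm high and carries the terminal bay; the black front panel slopes down at 35 degrees from (x 0, z 70 mm) to (x -85, z 10 mm), facing the robot side.
- bay_rim (a point): Centre of the terminal bay at the level of the rim's top face (84 mm above the bench), axes as the tester's. The aluminium rim stands 14 mm above the tester's flat top, outside 84 mm (x) by 110 mm (y), walls 6 mm, brass terminals inside stay below it. Nothing guides the cover: cover and rim have the same outline.
- output_knob (a joint): Angle of the output knob, rad: 0 at its anticlockwise end stop, grows as it is turned clockwise (looking at the panel), up to 4.6. It stays where it is left. Ten white dots surround it; the white mark on its bar points to the biggest dot, straight down the slope, at the stop.
- output_knob_grip (a point): Grip point on the knob's axis, 37 mm off the panel, 7 mm below the bar's top. The point turns with the knob: z is its axis, pointing out of the panel (35 degrees from vertical, leaning to the robot side), x runs along the black bar grip, 42 mm long, 14 mm thick, 30 mm high, on a 44 mm disc. At angle 0, x points straight up the slope.
- rack: Dark steel cover rack fixed to the bench, 254 mm wide (y), 90 mm deep (x). Origin on the bench under its middle, z up. Its surface slopes up at 35 degrees towards its +x, away from the robot (45 mm high above the origin), with a 10 mm ledge along the low edge; 5 mm strips part it into two bays with middles at y +62.5 and -62.5 mm, one cover in each.
- wide_cover: The wider cover: aluminium plate 84 mm (x) by 110 mm (y), 6 mm thick, about 0.2 kg, with a black upright grip fin in the middle, 50 mm long (x), 14 mm thick (y), 30 mm high above the plate. Origin: centre of the plate's underside; z out through the fin. It starts on the rack's 35 degree slope, x pointing up the slope, in either bay. It may go on either way round.
- small_cover: The smaller cover in the rack's other bay: the same plate and fin but 80 mm wide (y). It does not belong to this tester. Leave it alone. Origin as the wide cover's.
- spray_can: Spray can, 46 mm diameter, 165 mm tall, standing between the rack and the tester. Origin: centre of its underside.
- cleaner_bottle: Amber bottle, 42 mm diameter, 125 mm tall, standing close behind the tester. Origin: centre of its underside.
- screwdriver: Screwdriver, 170 mm long, lying on the bench on the robot's side of the rack and tester; about 30 mm high.
- cutters: Small side cutters with red handles, about 110 mm long and 12 mm high, lying on the bench on the robot's side of the rack and tester.
Things that resemble listed ones, but are neither listed nor needed, are in the scene too. Leave any blue or pink look-alike of the wide_cover alone.

How it is judged:
On the way, in this order (a step that is already met when the one before it is completed fails the run):
1. the output knob is at its anticlockwise end stop (below 0.07 rad), with the bay still open (value of joint output_knob below 0.07 rad), for 0.2 s.
2. then the wide cover lies flat and flush on the bay's rim (x of wide_cover in the frame of bay_rim between -0.004 and 0.004 m and y of wide_cover in the frame of bay_rim between -0.004 and 0.004 m and z of wide_cover in the frame of bay_rim between -0.003 and 0.003 m and angle between the x axis of wide_cover and the x axis of bay_rim, either way round below 0.06 rad and angle between the z axis of wide_cover and the z axis of bay_rim, either way round below 0.04 rad and angle between wide_cover's own z axis and vertical below 0.04 rad), for 0.2 s.
At the end, for the whole second after the job is handed in: The wide cover rests on the bay's rim, its centre within 4 mm of the rim's along each side and 3 mm in height, turned from it by less than 0.06 rad (either way round) and flat within 0.04 rad, released and at rest, and the output knob is still at its anticlockwise stop (below 0.07 rad) (all of step 2 and value of joint output_knob below 0.07 rad and linear speed of wide_cover below 0.02 m/s and angular speed of wide_cover below 0.1 rad/s and contact force between the fingers and wide_cover below 0.1 N); the robot touches nothing.
It fails at once if the smaller cover, spray can, cleaner bottle, screwdriver or side cutters moved by more than 25 mm (distance of any of small_cover, spray_can, cleaner_bottle, screwdriver, cutters from where it was at the start of the episode above 0.025 m).
It fails at once if the spray can or the cleaner bottle tipped by more than 0.35 rad (angle between any of spray_can, cleaner_bottle's own z axis and vertical above 0.35 rad).
It fails at once if the wide cover dropped or flung: faster than 0.35 m/s while no finger holds it (linear speed of wide_cover above 0.35 m/s and contact force between the fingers and wide_cover below 0.3 N).
It fails at once if the wide cover pressed on the tester with more than 60 N (contact force between wide_cover and tester above 60 N).
It also fails if it takes over 64 s, if anything falls off the work surface, if the arm or the gripper's body presses on something with over 40 N, if the wrist force passes 120 N, or if a joint passes its speed limit or range.

### The arm

A 7-joint arm with a two-finger parallel gripper is mounted at the origin on the work surface. World frame = base frame: x ahead of the robot, y to its left, z up, the work surface at z = 0. Lengths are in m, angles in rad, forces in N, time in s.
With the tool pointing down it reaches from about 0.4 to 0.85 m from the base axis. Payload 10.4 kg.
Tool frame: the origin (TCP) lies at the very end of the fingers, on their centre line; the grasp point (between the pads) lies 19 mm behind it; z points along the fingers, y is the line along which they close (so a half turn about z gives the same grasp; the last joint's range is limited). The gripper opens to 87 mm and grips with 3 to 60 N. Pads are 19 mm wide; open, the fingers measure 117 mm over their backs; the gripper's body (75 mm by 190 mm) begins 51 mm behind the grasp point.
Start: joints at [-1.229, 0.332, -0.065, 1.46, 0.022, 1.35, -0.088], TCP at [0.223, 0.584, 0.223] pointing down, gripper open.
Joint ranges: [-2.6, 2.6], [-0.5, 2.12], [-1.47, 1.34], [0.16, 2.42], [-1.27, 4.41], [0.06, 2.06], [-2.6, 2.6]. Speed limits (rad/s): [2.22, 2.22, 2.79, 2.79, 3.14, 3.14, 3.14].

### API

Orientations are given as a unit quaternion [x, y, z, w].
In Python, from bench import status, camera, order gives the robot as it stands.
- The arm moves only by the tool jog_arm, never from a script. Its argument "plan" is a list of rows, each a list of 7 numbers: the turn, a rotation vector about the tool's x, y, z in rad, then the shift along the tool's x, y, z in mm, then the opening, from -1 (shut) to 1 (fully open). A call has 1 to 12 rows; each row is the pose to reach, as a shift and turn from the pose commanded when the call began, along the tool's axes at that moment; what a row does not reach only later rows make up. A row lasts 1/10 s, in which the tool goes at most 50 mm and 8.59 degrees, less where a joint would pass 70% of its speed; a pose out of reach is approached as far as the arm can. A call with a gripper value outside its range is refused whole. The fingers move at their own pace and stop on an object; "squeeze" is the grip in N (left out, the last holds). Time passes only in rows, so rows that repeat a pose let the fingers close. It gives the time, the measured TCP pose, the force, the opening and the grip force at its end, in the units of the state.
- status.read_state(): the state, without advancing time (a new reading comes with each control period).
- camera(name): name is "scene" or "side" or "wrist"; returns a dict with "image" (420x560x3 uint8, red, green, blue), "z_map" (420x560 float32, m along the optical axis (not along the pixel's ray), 0 where there is no reading), "fx", "fy", "cx", "cy" (pixels), "world_from_camera" (4x4, takes a point from camera to world coordinates); the wrist camera has in their place "mount" (4x4, takes a point from camera to tool coordinates, whose origin is the TCP and whose axes are the flange's). Camera axes: x right, y down, z forward; pixel columns grow to the right and rows downward; lengths in m; the calibration is good to about 2 mm. A picture is of the moment at which its call begins: read the wrist's pose just before it.
- order.close_job(): hands the job in; it is judged then, once.
The state is a dict: "time": time; "joint_positions": joint angles; "joint_vel": joint speeds; "joint_torque": joint torques, N m; "ee_pos": TCP position; "eef_rot": TCP orientation; "ft_force": force on the tool from outside, world axes, zero at the start; "torque": the same for the moment, N m; "width": finger opening in m; "grip_force": force on a finger pad.
Only numpy, scipy, OpenCV 4.12 (cv2) and the standard library are available. Lean on these libraries where they do the work, as an engineer would, in place of code of your own. Each camera call takes 0.05 s, during which the arm holds its last target. There are 200 camera calls.

## Working session

There is one attempt and no reset: what is moved stays moved. The work goes in short steps, Python scripts to look and compute and a tool call to move; the robot and the scene stay as the last step left them, time stands still between calls to the robot, and variables do not carry over. Pictures are saved under pics/ and viewed, at most 10 in all, crops included, and the job is handed in when it is done.

Besides the shell and the picture viewer there is one more tool, called after "Request:" as name(argument=value, ...) on one line, values as JSON. jog_arm: Moves the arm, as the interface text tells. Its arguments: {"type":"object","properties":{"plan":{"type":"array"},"squeeze":{"type":"number"}},"required":["plan"]}

```bash
mkdir -p pics; ls
cat > h.py <<'E'
import numpy as np, cv2
from bench import status, camera, order
from scipy.spatial.transform import Rotation as R
def snap(n):
    s=status.read_state(); c=camera(n)
    if 'mount' in c:
        T=np.eye(4);T[:3,:3]=R.from_quat(s['eef_rot']).as_matrix();T[:3,3]=s['ee_pos'];c['world_from_camera']=T@c['mount']
    return c
def cloud(c):
    z=c['z_map'];v,u=np.mgrid[:z.shape[0],:z.shape[1]]
    p=np.stack([(u-c['cx'])/c['fx']*z,(v-c['cy'])/c['fy']*z,z],-1)
    W=c['world_from_camera'];q=p@W[:3,:3].T+W[:3,3];q[z<=0]=np.nan;return q
def save(n,im): cv2.imwrite('pics/'+n,im[...,::-1])
E
python3 - <<'E'
from h import *
s=status.read_state();print({k:np.round(v,3) for k,v in s.items()})
for n in['scene','side']:
    c=snap(n);save(n+'.png',c['image']);np.save(n+'.npy',cloud(c));print(n,c['fx'],np.round(c['world_from_camera'],3).tolist())
E
```

```text
pics
{'time': np.float64(0.0), 'joint_positions': array([-1.229,  0.333, -0.065,  1.461,  0.022,  1.35 , -0.088]), 'joint_vel': array([ 0.002, -0.001, -0.   , -0.002,  0.001, -0.002,  0.   ]), 'joint_torque': array([ 0.0000e+00, -6.2325e+01,  2.5000e-02, -3.8990e+01, -6.1000e-02,
        4.0000e-02,  0.0000e+00]), 'ee_pos': array([0.223, 0.583, 0.222]), 'eef_rot': array([ 0.181,  0.983, -0.001, -0.   ]), 'ft_force': array([-0.177, -0.554, -0.067]), 'torque': array([-0.03 , -0.01 ,  0.017]), 'grip_force': np.float64(0.0), 'width': np.float64(0.087)}
scene 546.5903809509565 [[0.675, 0.487, -0.555, 1.296], [0.738, -0.464, 0.49, -0.769], [-0.019, -0.74, -0.672, 1.139], [0.0, 0.0, 0.0, 1.0]]
side 470.15499232680105 [[0.939, -0.226, 0.259, 0.196], [-0.344, -0.605, 0.718, -0.739], [-0.006, -0.763, -0.646, 0.739], [0.0, 0.0, 0.0, 1.0]]
```

```bash
sleep 2; ls pics
```

```text
scene.png
side.png
```

View pics/scene.png

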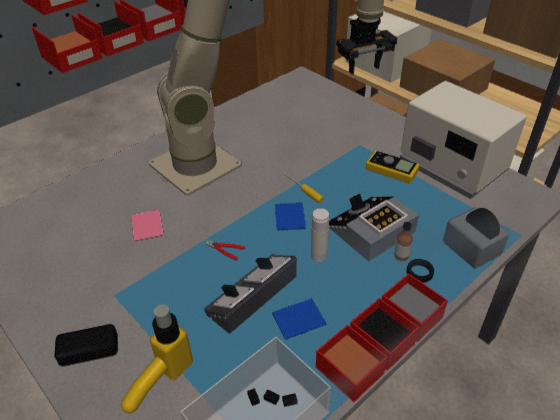

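View pics/side.png

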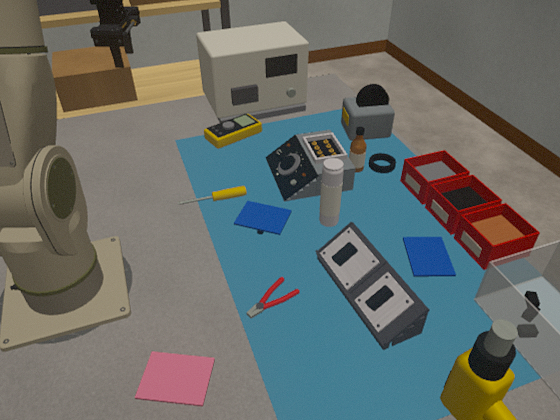

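Run:
```python
from h import *
a=cv2.imread('pics/side.png')
x=cv2.resize(a[215:350,310:435],None,fx=4.2,fy=4.2,interpolation=2)
y=cv2.resize(a[120:205,260:360],None,fx=6,fy=6,interpolation=2)
cv2.imwrite('pics/rack.png',x);cv2.imwrite('pics/tester.png',y)
p=np.load('side.npy');q=np.load('scene.npy')
for n,P in[('side',p),('scene',q)]:
    m=(P[...,0]>.35)&(P[...,0]<.95)&(P[...,1]>-.3)&(P[...,1]<.5)
    print(n,np.nanpercentile(P[...,2][m],[5,50]))
for (u,v) in [(350,250),(320,255),(350,222),(428,310),(388,345),(325,140),(300,135),(345,160),(330,165),(358,140)]:print(u,v,p[v,u].round(3))
```

```text
side [-0.00048044  0.00398431]
scene [-0.7499022   0.00354893]
350 250 [ 0.55  -0.164  0.074]
320 255 [ 0.508 -0.117  0.03 ]
350 222 [ 0.631 -0.017  0.001]
428 310 [ 0.61  -0.345  0.076]
388 345 [ 0.539 -0.348  0.012]
325 140 [0.668 0.22  0.081]
300 135 [0.623 0.282 0.07 ]
345 160 [0.684 0.132 0.069]
330 165 [0.576 0.    0.166]
358 140 [0.734 0.165 0.098]
```

View pics/rack.png

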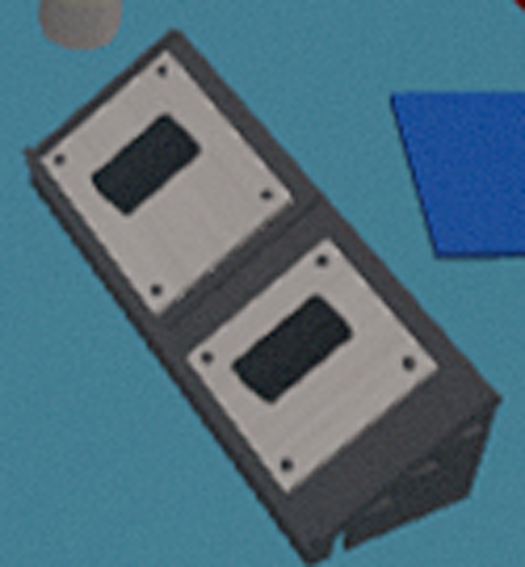

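View pics/tester.png

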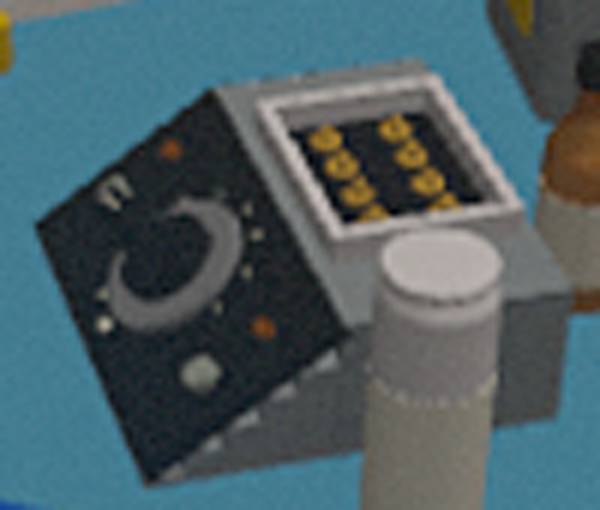

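```bash
cat >> h.py <<'E'
def ray(c,px,n,d):
    "intersect pixel rays with plane n.x=d"
    px=np.asarray(px,float);W=c['world_from_camera']
    r=np.c_[(px[:,0]-c['cx'])/c['fx'],(px[:,1]-c['cy'])/c['fy'],np.ones(len(px))]@W[:3,:3].T;o=W[:3,3]
    t=(d-o@n)/(r@n);return o+t[:,None]*r
E
python3 - <<'E'
from h import *
c=snap('side');P=cloud(c)
rim=np.array([(258,100),(430,72),(523,213),(335,240)])/6+[260,120]
r=ray(c,rim,np.array([0,0,1.]),.084);print('rim',r.round(4).tolist(),r.mean(0).round(4))
e=[np.linalg.norm(r[i]-r[(i+1)%4]) for i in range(4)];print(np.round(e,4))
def yaw(v):return np.degrees(np.arctan2(v[1],v[0]))
print('yaw x',yaw(r[1]-r[0]),yaw(r[2]-r[3]),'y-90',yaw(r[0]-r[3])-90,yaw(r[1]-r[2])-90)
for nm,k in[('up',[(165,50),(40,160),(155,315),(295,195)]),('low',[(332,238),(190,358),(290,492),(438,365)])]:
    k=np.array(k)/4.2+[310,215]
    m=np.zeros(P.shape[:2],np.uint8);cv2.fillPoly(m,[k.astype(int)],1);m&=(c['image'].min(2)>90).astype(np.uint8)
    q=P[m>0];q=q[~np.isnan(q[:,0])];ce=np.median(q,0);q=q[np.abs((q-ce)).max(1)<.07]
    n=np.linalg.svd(q-q.mean(0))[2][2];n*=np.sign(n[2]);r=ray(c,k,n,n@q.mean(0))
    print(nm,'n',n.round(3),'tilt',np.degrees(np.arccos(n[2])),'c',r.mean(0).round(4));print([round(np.linalg.norm(r[i]-r[(i+1)%4]),4) for i in range(4)],'yaw n',yaw(-n),'edge y-90',yaw(r[1]-r[2])-90,yaw(r[0]-r[3])-90, r.round(3).tolist())
E
```

```text
rim [[0.6181, 0.2503, 0.084], [0.6989, 0.2451, 0.084], [0.6874, 0.1287, 0.084], [0.6064, 0.138, 0.084]] [0.6527 0.1905 0.084 ]
[0.081  0.117  0.0816 0.1129]
yaw x -3.624850859378185 -6.501349588707843 y-90 -5.96155715032836 -5.6419451117009345
up n [-0.566 -0.047  0.823] tilt 34.62998978109737 c [ 0.5506 -0.1598  0.0497]
[np.float64(0.0837), np.float64(0.1115), np.float64(0.0854), np.float64(0.1118)] yaw n 4.707942272630623 edge y-90 4.824115250719601 5.567365753118409 [[0.58, -0.101, 0.073], [0.511, -0.107, 0.026], [0.521, -0.219, 0.026], [0.591, -0.212, 0.074]]
low n [-0.565 -0.046  0.824] tilt 34.55530319979049 c [ 0.5618 -0.2839  0.0502]
[np.float64(0.0842), np.float64(0.08), np.float64(0.0829), np.float64(0.0786)] yaw n 4.607855770470026 edge y-90 4.8745855700142755 4.0746283149309335 [[0.593, -0.241, 0.074], [0.524, -0.247, 0.026], [0.531, -0.327, 0.027], [0.599, -0.32, 0.074]]
```

```bash
cat >> h.py <<'E'
RIM=np.array([.6527,.1905,.084]);TY=np.radians(-5.7)
def tester(dx=.05):
    Rz=R.from_euler('z',TY).as_matrix();return Rz,RIM-[0,0,.084]-Rz@[dx,0,0]
def goto(pos,Rm):
    "row from measured pose to world pose"
    s=status.read_state();R0=R.from_quat(s['eef_rot']).as_matrix()
    print('row',R.from_matrix(R0.T@Rm).as_rotvec().round(3),(1000*R0.T@(np.asarray(pos)-s['ee_pos'])).round(1))
S,C=np.sin(np.radians(35)),np.cos(np.radians(35))
RP=np.array([[-C,0,S],[0,1,0],[-S,0,-C]]) # tool x down slope, z into slope
E
python3 - <<'E'
from h import *
c=snap('side');Rz,o=tester();print('o',o)
n=Rz@[-S,0,C]
d=n@(o+[0,0,.07])+.014
k=ray(c,np.array([(175,258)])/6+[260,120],n,d)[0];print('disc top',k,'tester',Rz.T@(k-o))
pan=k-.014*n; print('panel pt tester',Rz.T@(pan-o))
w=snap('wrist');print(w['fx'],w['mount'].round(3).tolist())
goto(pan+.2*n,Rz@RP);print(pan+.2*n)
E
```

```text
o [0.60294722 0.19546599 0.        ]
disc top [0.55565039 0.18884289 0.05459759] tester [-0.04640517 -0.01128786  0.05459759]
panel pt tester [-0.0383751  -0.01128786  0.04312946]
338.20729775803966 [[0.0, -0.965, -0.263, 0.072], [1.0, 0.0, 0.0, 0.0], [-0.0, -0.263, 0.965, -0.161], [0.0, 0.0, 0.0, 1.0]]
row [-0.082 -0.607 -0.257] [-348.8 -278.2   15.4]
[0.44949267 0.19943883 0.20695987]
```

Request:
jog_arm(plan=[[-0.082,-0.607,-0.257,-349,-278,15,1],[-0.082,-0.607,-0.257,-349,-278,15,1],[-0.082,-0.607,-0.257,-349,-278,15,1],[-0.082,-0.607,-0.257,-349,-278,15,1],[-0.082,-0.607,-0.257,-349,-278,15,1],[-0.082,-0.607,-0.257,-349,-278,15,1],[-0.082,-0.607,-0.257,-349,-278,15,1],[-0.082,-0.607,-0.257,-349,-278,15,1],[-0.082,-0.607,-0.257,-349,-278,15,1],[-0.082,-0.607,-0.257,-349,-278,15,1],[-0.082,-0.607,-0.257,-349,-278,15,1],[-0.082,-0.607,-0.257,-349,-278,15,1]])

```text
time: 1.45
ee_pos: [0.4495, 0.2007, 0.2078]
eef_rot: [0.047, 0.953, -0.014, 0.3]
ft_force: [0.8, -0.3, 0.4]
width: 0.0868
grip_force: 0.0
```

Run:
```python
from h import *
s=status.read_state();print({k:np.round(s[k],3) for k in['time','joint_positions','ee_pos','eef_rot','ft_force']})
w=snap('wrist');import pickle;pickle.dump(w,open('w1.pkl','wb'));save('w1.png',w['image'])
```

```text
{'time': np.float64(1.45), 'joint_positions': array([-1.099, -0.298,  0.203,  2.262,  0.718,  0.937,  0.21 ]), 'ee_pos': array([0.45 , 0.201, 0.208]), 'eef_rot': array([ 0.047,  0.953, -0.014,  0.3  ]), 'ft_force': array([ 0.815, -0.291,  0.415])}
```

View pics/w1.png

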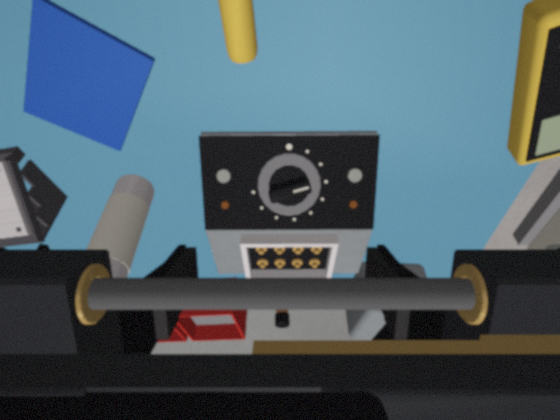

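Run:
```python
from h import *
import pickle
w=pickle.load(open('w1.pkl','rb'))
save('w1c.png',cv2.resize(w['image'][120:285,190:390],None,fx=4,fy=4,interpolation=2)[:600])
```

```text
(no output)
```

View pics/w1c.png

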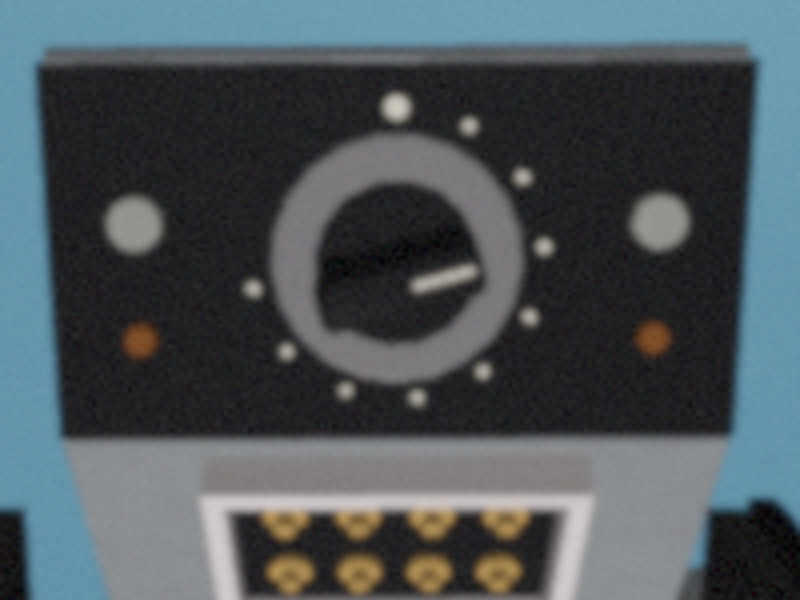

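Run:
```python
from h import *
import pickle
w=pickle.load(open('w1.pkl','rb'))
f=lambda l:np.array(l)/4.+[190,120]-.4
ez=np.array([0,0,1.])
t=ray(w,f([(62,437),(733,433)]),ez,.07);r=ray(w,f([(203,492),(595,492)]),ez,.084)
for nm,a in(('top edge',t),('rim near',r)):
    v=a[1]-a[0];print(nm,a.mean(0).round(4),np.linalg.norm(v).round(4),'yaw',np.degrees(np.arctan2(v[1],v[0]))-90)
Rz=R.from_euler('z',TY).as_matrix();n=Rz@[-S,0,C]
e0=t.mean(0);d0=n@e0
ux,uy=Rz@[C,0,S],Rz@[0,1,0]
L=lambda p:np.c_[(p-e0)@ux,(p-e0)@uy]
dots=f([(397,107),(469,126),(522,177),(543,246),(529,317),(483,371),(417,398),(346,390),(286,351),(253,289)])
q=L(ray(w,dots,n,d0));A=np.c_[2*q,np.ones(10)];s=np.linalg.lstsq(A,(q**2).sum(1),rcond=None)[0]
print('dots c (upslope,y)',s[:2],'rad',np.sqrt(s[2]+s[0]**2+s[1]**2),'first ang',np.degrees(np.arctan2(*(q[0]-s[:2])[::-1])))
print('disc c',L(ray(w,f([(398,258)]),n,d0+.014)))
m=L(ray(w,f([(412,288),(475,270)]),n,d0+.044));v=m[1]-m[0];print('mark',m-s[:2],'dir deg',np.degrees(np.arctan2(v[1],v[0])))
print('low edge',L(ray(w,f([(40,62),(755,60)]),n,d0)))
print('axis panel pt world',e0+s[0]*ux+s[1]*uy)
```

```text
top edge [0.5997 0.1954 0.07  ] 0.1878 yaw -5.148292927684025
rim near [0.6074 0.1951 0.084 ] 0.1088 yaw -5.724476365783161
dots c (upslope,y) [-0.05032874 -0.00056677] rad 0.03985045574469777 first ang -179.9210454383321
disc c [[-0.05275616 -0.0004558 ]]
mark [[-0.00068048  0.00270754]
 [-0.00504382  0.01764706]] dir deg 106.28134945759658
low edge [[-0.10178648 -0.09350346]
 [-0.10238609  0.09243821]]
axis panel pt world [0.55860628 0.19894599 0.04113262]
```

Run:
```python
from h import *
Rz=R.from_euler('z',TY).as_matrix();n=Rz@[-S,0,C];a=np.array([.5595,.199,.0415])
Rm=Rz@RP@R.from_rotvec([0,0,1.285]).as_matrix()
goto(a+.08*n,Rm);goto(a+.02*n,Rm)
```

```text
row [ 2.000e-03 -1.000e-03  1.286e+00] [  5.5   8.7 119.1]
row [ 2.000e-03 -1.000e-03  1.286e+00] [  5.5   8.6 179.1]
```

Request:
jog_arm(plan=[[0,0,0.15,5.5,8.7,20,0],[0,0,0.3,5.5,8.7,40,0],[0,0,0.45,5.5,8.7,60,0],[0,0,0.6,5.5,8.7,75,0],[0,0,0.75,5.5,8.7,90,0],[0,0,0.9,5.5,8.7,100,0],[0,0,1.05,5.5,8.7,110,0],[0,0,1.2,5.5,8.7,119,0],[0,0,1.285,5.5,8.7,119,0],[0,0,1.285,5.5,8.7,119,0],[0,0,1.285,5.5,8.7,119,0]], squeeze=15)

```text
time: 2.6
ee_pos: [0.5138, 0.2031, 0.1068]
eef_rot: [0.607, 0.736, 0.168, 0.249]
ft_force: [-0.6, 0.1, 0.3]
width: 0.0438
grip_force: 0.0
```

Run:
```python
from h import *
Rz=R.from_euler('z',TY).as_matrix();n=Rz@[-S,0,C];a=np.array([.5595,.199,.0415])
Rm=Rz@RP@R.from_rotvec([0,0,1.285]).as_matrix()
goto(a+.02*n,Rm);print(status.read_state()['joint_positions'].round(3),status.read_state()['width'])
w=snap('wrist');save('w2.png',w['image'])
```

```text
row [ 0.    -0.002  0.004] [ 0.3  0.2 59.8]
[-0.965 -0.004  0.229  2.264  0.833  0.611 -1.179] 0.04382164343475343
```

View pics/w2.png

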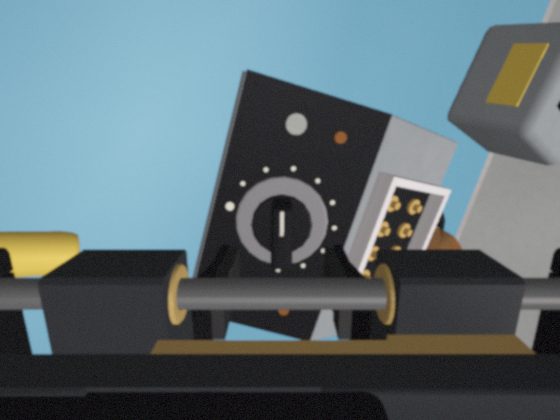

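Request:
jog_arm(plan=[[0,0,0,0,0,30,0],[0,0,0,0,0,59,0],[0,0,0,0,0,59,0],[0,0,0,0,0,59,0],[0,0,0,0,0,59,-1],[0,0,0,0,0,59,-1],[0,0,0,0,0,59,-1],[0,0,0,0,0,59,-1]], squeeze=15)

```text
time: 3.45
ee_pos: [0.5478, 0.1992, 0.0592]
eef_rot: [0.609, 0.734, 0.169, 0.249]
ft_force: [0.8, -0.6, -0.3]
width: 0.0192
grip_force: 0.0
```

Request:
jog_arm(plan=[[0,0,0,0,0,0,-1],[0,0,0,0,0,0,-1],[0,0,0,0,0,0,-1],[0,0,0,0,0,0,-1]])

```text
time: 3.85
ee_pos: [0.5478, 0.199, 0.0589]
eef_rot: [0.609, 0.734, 0.169, 0.249]
ft_force: [-4.7, -1.2, 7.0]
width: 0.0138
grip_force: 15.0
```

Request:
jog_arm(plan=[[0,0,-0.13,0,0,0,-1],[0,0,-0.26,0,0,0,-1],[0,0,-0.39,0,0,0,-1],[0,0,-0.52,0,0,0,-1],[0,0,-0.65,0,0,0,-1],[0,0,-0.78,0,0,0,-1],[0,0,-0.91,0,0,0,-1],[0,0,-1.04,0,0,0,-1],[0,0,-1.15,0,0,0,-1],[0,0,-1.25,0,0,0,-1],[0,0,-1.25,0,0,0,-1]])

```text
time: 4.95
ee_pos: [0.5481, 0.1995, 0.0591]
eef_rot: [0.063, 0.952, -0.009, 0.301]
ft_force: [-2.4, 1.1, 5.3]
width: 0.0136
grip_force: 15.0
```

Run:
```python
from h import *
s=status.read_state();n=R.from_euler('z',TY).as_matrix()@[-S,0,C];print(s['torque'].round(3),s['torque']@n,s['ft_force'])
```

```text
[0.242 0.368 0.119] -0.020179441408715255 [-2.38675619  1.124631    5.31222618]
```

Now the last bit, until the stop is felt in the axial torque.

Request:
jog_arm(plan=[[0,0,-0.05,0,0,0,-1],[0,0,-0.08,0,0,0,-1],[0,0,-0.1,0,0,0,-1],[0,0,-0.1,0,0,0,-1]])

```text
time: 5.35
ee_pos: [0.5481, 0.1995, 0.0591]
eef_rot: [0.017, 0.953, -0.023, 0.3]
ft_force: [-1.7, 2.6, 5.4]
width: 0.0144
grip_force: 15.8
```

Run:
```python
from h import *
s=status.read_state();n=R.from_euler('z',TY).as_matrix()@[-S,0,C];print(s['torque'].round(3),s['torque']@n,s['ft_force'],s['eef_rot'],s['width'])
Rz=R.from_euler('z',TY).as_matrix()
print(R.from_matrix((Rz@RP).T@R.from_quat(s['eef_rot']).as_matrix()).as_rotvec())
```

```text
[ 0.691  0.258 -0.119] -0.477073284479338 [-1.68135728  2.61431728  5.35891304] [ 0.01727476  0.95348169 -0.02331352  0.30005121] 0.014432142178264539
[-0.00217886 -0.00058887 -0.06256018]
```

Request:
jog_arm(plan=[[0,0,0,0,0,0,0],[0,0,0,0,0,0,0],[0,0,0,0,0,0,0],[0,0,0,0,0,0,0],[0,0,0,0,0,-40,0],[0,0,0,0,0,-80,0],[0,0,0,0,0,-130,0],[0,0,0,0,0,-180,0],[0,0,0,0,0,-180,0],[0,0,0,0,0,-180,0]])

```text
time: 6.35
ee_pos: [0.4451, 0.2094, 0.2071]
eef_rot: [0.017, 0.953, -0.023, 0.3]
ft_force: [0.8, -0.4, -1.5]
width: 0.0435
grip_force: 0.0
```

Run:
```python
from h import *
w=snap('wrist');save('w3.png',cv2.resize(w['image'][80:290,140:420],None,fx=2.85,fy=2.85,interpolation=2)[:600])
# next: over the tester, tool down, view rim
Rz=R.from_euler('z',TY).as_matrix();D=np.diag([-1.,1,-1])
goto(RIM+Rz@[-.05,0,0]+[0,0,.216],Rz@D)
# over the rack: wide cover view
print(status.read_state()['ee_pos'])
```

```text
row [-0.019  0.611  0.063] [-183.6   -9.3   13.6]
[0.44508993 0.20863455 0.20567119]
```

View pics/w3.png

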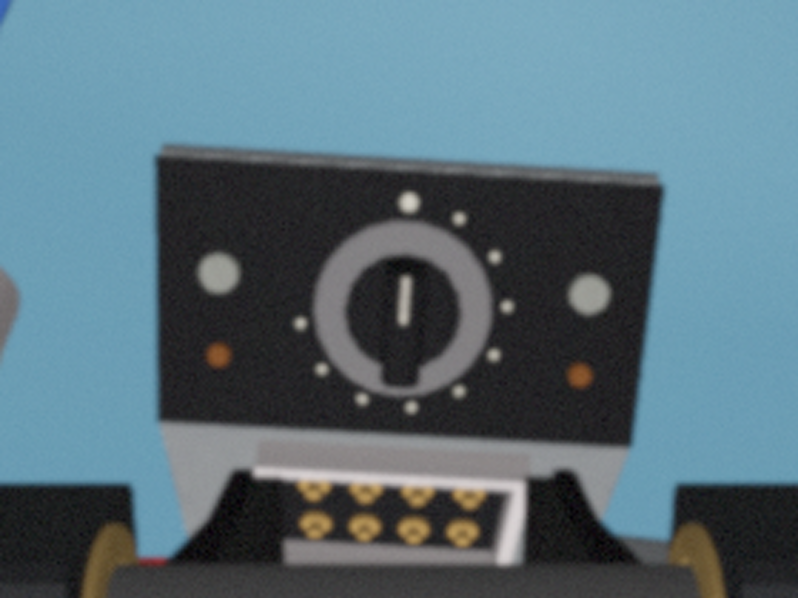

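Run:
```python
from h import *
Rz=R.from_euler('z',TY).as_matrix();D=np.diag([-1.,1,-1])
goto(RIM+Rz@[.048,0,0]+[0,0,.1],Rz@D)
```

```text
row [-0.019  0.611  0.063] [-197.4  -10.3  164.8]
```

Request:
jog_arm(plan=[[-0.003,0.1,0.01,-45,-2,5,0],[-0.006,0.22,0.02,-90,-4,15,0],[-0.01,0.35,0.03,-130,-6,40,0],[-0.014,0.48,0.05,-165,-8,85,0],[-0.019,0.611,0.063,-190,-10,130,0],[-0.019,0.611,0.063,-197,-10,165,0],[-0.019,0.611,0.063,-197,-10,165,0],[-0.019,0.611,0.063,-197,-10,165,0],[-0.019,0.611,0.063,-197,-10,165,0]])

```text
time: 7.3
ee_pos: [0.7001, 0.1847, 0.1806]
eef_rot: [0.051, 0.999, -0.002, -0.002]
ft_force: [-0.6, 0.2, 0.6]
width: 0.0436
grip_force: 0.0
```

```bash
cat >> h.py <<'E'
def rect(mask,c,n,d,ux,uy):
    "min-area rectangle of a mask projected on plane; centre world, sizes, angle from ux"
    v,u=np.nonzero(mask);p=ray(c,np.c_[u,v],n,d);o=p.mean(0)
    q=np.c_[(p-o)@ux,(p-o)@uy].astype(np.float32)
    (cx,cy),(w,h),a=cv2.minAreaRect(q)
    if abs((a+45)%180-90)<45: w,h=h,w;
    a=(a+45)%90-45
    return o+cx*ux+cy*uy,(w,h),a
def biggest(m):
    n,l,s,_=cv2.connectedComponentsWithStats(m.astype(np.uint8));return l==1+np.argmax(s[1:,4])
E
python3 - <<'E'
from h import *
import pickle
s=status.read_state();print(s['ee_pos'].round(4),s['eef_rot'].round(4),s['joint_positions'].round(2))
w=snap('wrist');pickle.dump(w,open('w4.pkl','wb'));save('w4.png',w['image'])
P=cloud(w);z=P[...,2];m=(abs(z-.084)<.006);m[250:]=0
d=np.linalg.norm(P[...,:2]-RIM[:2],axis=-1);m&=d<.085
m=biggest(m);ez=np.array([0,0,1.]);Rz,_=tester()
v,u=np.nonzero(m);print(m.sum(),v.min(),v.max(),u.min(),u.max(),np.median(z[m]))
print(rect(m,w,ez,.084,Rz[:,0],Rz[:,1]))
E
```

```text
[0.7001 0.1847 0.1806] [ 0.0508  0.9987 -0.0017 -0.002 ] [-0.6   0.61  0.44  1.22 -0.25  1.37  1.3 ]
4316 95 207 207 357 0.08319641781763992
(array([0.65189123, 0.19070554, 0.084     ]), (0.10968555510044098, 0.08374194800853729), 0.43233898282051086)
```

```bash
cat >> h.py <<'E'
RIM=np.array([.6519,.1907,.084]);TY=np.radians(-5.3)
RR=R.from_euler('z',np.radians(4.8)).as_matrix()
NR,UR=RR@[-S,0,C],RR@[C,0,S]
CV=np.array([.5506,-.1598,.0497])
E
python3 - <<'E'
from h import *
D=np.diag([-1.,1,-1])
goto([.65,.12,.30],RR@D);goto([.53,-.15,.29],RR@RP);goto(CV+.1*NR+.048*UR,RR@RP);print(CV+.1*NR+.048*UR)
E
```

```text
row [-0.001 -0.002 -0.184] [  43.4  -70.5 -117.1]
row [-0.058 -0.611 -0.178] [ 135.6 -351.2 -106.5]
row [-0.058 -0.611 -0.178] [ 131.7 -362.    24.4]
[ 0.53262492 -0.16130941  0.15914687]
```

Request:
jog_arm(plan=[[0,0,0,0,0,-50,0],[0,0,0,5,0,-100,0],[0,0,-0.06,30,-40,-117,0],[0,0,-0.12,50,-85,-117,0],[0,0,-0.178,75,-130,-115,0],[-0.01,-0.1,-0.178,95,-175,-112,0],[-0.02,-0.22,-0.178,115,-220,-110,0],[-0.03,-0.35,-0.178,130,-265,-108,0],[-0.045,-0.48,-0.178,135,-310,-106,0],[-0.058,-0.611,-0.178,136,-350,-106,0],[-0.058,-0.611,-0.178,136,-351,-106,0],[-0.058,-0.611,-0.178,136,-351,-106,0]])

```text
time: 8.55
ee_pos: [0.5291, -0.1495, 0.2909]
eef_rot: [-0.039, 0.952, 0.015, 0.303]
ft_force: [0.0, 0.7, 1.0]
width: 0.0439
grip_force: 0.0
```

Run:
```python
from h import *
print(status.read_state()['joint_positions'].round(2))
goto(CV+.1*NR+.048*UR,RR@RP)
```

```text
[-0.46 -0.41  0.64  2.09  0.09  0.79  1.82]
row [ 0.005  0.005 -0.003] [ 73.9 -12.8 109. ]
```

Request:
jog_arm(plan=[[0.005,0.005,-0.003,25,-5,40,0],[0.005,0.005,-0.003,50,-10,80,0],[0.005,0.005,-0.003,74,-13,109,0],[0.005,0.005,-0.003,74,-13,109,0],[0.005,0.005,-0.003,74,-13,109,0]])

```text
time: 9.05
ee_pos: [0.5344, -0.1604, 0.1594]
eef_rot: [-0.042, 0.953, 0.011, 0.299]
ft_force: [0.2, -0.4, 0.1]
width: 0.0435
grip_force: 0.0
```

Run:
```python
from h import *
import pickle
s=status.read_state();print(s['ee_pos'].round(4),s['joint_positions'].round(2))
w=snap('wrist');pickle.dump(w,open('w5.pkl','wb'));save('w5.png',w['image'])
P=cloud(w);h=(P-CV)@NR;g=w['image'].min(2)
near=np.linalg.norm((P-CV)-h[...,None]*NR,axis=-1)<.085
m=(abs(h)<.008)&(g>85)&near;m[250:]=0;m=biggest(m)
v,u=np.nonzero(m);print(m.sum(),v.min(),v.max(),u.min(),u.max(),np.median(h[m]))
q=P[m];n=np.linalg.svd(q-q.mean(0))[2][2];print('n',n*np.sign(n[2]),NR)
d=NR@np.median(q,0)
uy=RR[:,1]
for dd in (NR@CV,d):
  c,sz,a=rect(m,w,NR,dd,UR,uy);print(c.round(4),sz,a)
f=(h>.018)&(h<.04)&near;f[250:]=0
if f.sum():
  f=biggest(f);v,u=np.nonzero(f);print('fin',f.sum(),v.min(),v.max(),u.min(),u.max());c,sz,a=rect(f,w,NR,d+.03,UR,uy);print(c.round(4),(c-CV)@UR,(c-CV)@uy,sz,a)
```

```text
[ 0.5344 -0.1604  0.1594] [-0.63 -0.26  0.92  2.25 -0.05  0.49  2.04]
15064 91 205 206 358 -0.0009704179491493226
n [-0.56389438 -0.0486636   0.8244119 ] [-0.57156482 -0.04799564  0.81915204]
[ 0.5494 -0.1586  0.0489] (0.11174693703651428, 0.08563873916864395) 0.168611541390419
[ 0.5501 -0.1585  0.0481] (0.11221154779195786, 0.08599482476711273) 0.1685977429151535
fin 1512 115 188 272 292
[ 0.5322 -0.1597  0.0721] -0.002183493567166252 0.0016536978544216187 (0.048974793404340744, 0.013819089159369469) -0.09340667724609375
```

```bash
cat >> h.py <<'E'
CV=CV-.0017*UR+.0014*RR[:,1]-.0009*NR
E
python3 - <<'E'
from h import *
goto(CV+.045*NR,RR@RP);goto(CV+.005*NR,RR@RP);print(CV)
E
```

```text
row [-0.002 -0.001  0.005] [52.5  1.5 55.7]
row [-0.002 -0.001  0.005] [52.4  1.6 95.7]
[ 0.54960958 -0.15847824  0.04798768]
```

Request:
jog_arm(plan=[[0,0,0.005,30,1.5,25,0],[0,0,0.005,52.5,1.5,45,0],[0,0,0.005,52.5,1.5,60,0],[0,0,0.005,52.5,1.5,80,0],[0,0,0.005,52.5,1.5,95,0],[0,0,0.005,52.5,1.5,95,0],[0,0,0.005,52.5,1.5,95,0]])

```text
time: 9.8
ee_pos: [0.5286, -0.1497, 0.0728]
eef_rot: [-0.039, 0.954, 0.005, 0.298]
ft_force: [0.0, -0.1, -0.1]
width: 0.0437
grip_force: 0.0
```

Run:
```python
from h import *
s=status.read_state();print(s['joint_positions'].round(2))
goto(CV+.005*NR,RR@RP)
```

```text
[-0.98 -0.07  1.34  2.36 -0.65  0.3   2.6 ]
row [-0.015 -0.006  0.003] [ -2.5 -10.1  27. ]
```

Request:
jog_arm(plan=[[0,0,0,0,0,-40,0],[0,0,0,0,0,-80,0],[0,0,0.14,0,0,-130,0],[0,0,0.28,0,0,-180,0],[0,0,0.42,0,0,-180,0],[0,0,0.56,0,0,-180,0],[0,0,0.7,0,0,-180,0],[0,0,0.84,0,0,-180,0],[0,0,0.98,0,0,-180,0],[0,0,1.12,0,0,-180,0],[0,0,1.26,0,0,-180,0],[0,0,1.4,0,0,-180,0]])

```text
time: 11.0
ee_pos: [0.4253, -0.1571, 0.2214]
eef_rot: [0.564, 0.77, 0.187, 0.232]
ft_force: [0.4, 0.9, -0.6]
width: 0.0437
grip_force: 0.0
```

Request:
jog_arm(plan=[[0,0,0.14,0,0,0,0],[0,0,0.28,0,0,0,0],[0,0,0.42,0,0,0,0],[0,0,0.56,0,0,0,0],[0,0,0.7,0,0,0,0],[0,0,0.84,0,0,0,0],[0,0,0.98,0,0,0,0],[0,0,1.12,0,0,0,0],[0,0,1.26,0,0,0,0],[0,0,1.4,0,0,0,0],[0,0,1.54,0,0,0,0],[0,0,1.68,0,0,0,0]])

```text
time: 12.2
ee_pos: [0.4252, -0.1569, 0.2211]
eef_rot: [0.95, 0.094, 0.297, 0.015]
ft_force: [0.7, 0.6, 0.5]
width: 0.0438
grip_force: 0.0
```

Run:
```python
from h import *
s=status.read_state();print(s['time'],s['joint_positions'].round(2),s['ee_pos'],s['width'])
RF=RR@RP@np.diag([-1,-1,1])
goto(CV+.15*NR,RF);goto(CV+.05*NR,RF)
```

```text
12.2 [ 0.68 -0.42 -0.16  2.32 -0.54  0.78 -0.56] [ 0.42515596 -0.1568727   0.22109059] 0.04378718895353999
row [0.02  0.009 0.121] [ 1.4 11.  63.1]
row [0.02  0.009 0.121] [  2.4   9.  163. ]
```

Request:
jog_arm(plan=[[0.02,0.009,0.06,1,10,40,0],[0.02,0.009,0.121,2,9,80,0],[0.02,0.009,0.121,2.4,9,120,0],[0.02,0.009,0.121,2.4,9,163,0],[0.02,0.009,0.121,2.4,9,163,0],[0.02,0.009,0.121,2.4,9,163,0]])

```text
time: 12.8
ee_pos: [0.5215, -0.1589, 0.0883]
eef_rot: [0.953, 0.042, 0.3, -0.014]
ft_force: [0.8, -0.4, 0.7]
width: 0.0433
grip_force: 0.0
```

Run:
```python
from h import *
import pickle
s=status.read_state();print(s['time'],s['joint_positions'].round(2),s['ee_pos'],s['width'])
RF=RR@RP@np.diag([-1,-1,1])
goto(CV+.005*NR,RF)
w=snap('wrist');pickle.dump(w,open('w6.pkl','wb'))
P=cloud(w);h=(P-CV)@NR
f=(h>.02)&(h<.04)&(np.linalg.norm((P-CV)-h[...,None]*NR,axis=-1)<.035);f[245:]=0;f=biggest(f);v,u=np.nonzero(f);print('fin',f.sum(),v.min(),v.max(),u.min(),u.max());c,sz,a=rect(f,w,NR,NR@CV+.03,UR,RR[:,1]);print((c-CV)@UR,(c-CV)@RR[:,1],sz,a)
```

```text
12.8 [ 0.57  0.01 -0.19  2.3  -0.78  0.38 -0.43] [ 0.52153353 -0.15889788  0.08825129] 0.04331790710768113
row [-0.005  0.     0.004] [-0.2  2.1 44. ]
fin 1021 203 244 274 298
0.015549767226318883 -0.00022023956002016807 (0.013644350692629814, 0.023975295946002007) 0.31827256083488464
```

Request:
jog_arm(plan=[[-0.005,0,0.004,0,1.5,20,0],[-0.005,0,0.004,0,1.5,36,0],[-0.005,0,0.004,0,1.5,43.5,0],[-0.005,0,0.004,0,1.5,43.5,0],[-0.005,0,0.004,0,1.5,43.5,-1],[-0.005,0,0.004,0,1.5,43.5,-1],[-0.005,0,0.004,0,1.5,43.5,-1],[-0.005,0,0.004,0,1.5,43.5,-1],[-0.005,0,0.004,0,1.5,43.5,-1],[-0.005,0,0.004,0,1.5,43.5,-1],[-0.005,0,0.004,0,1.5,43.5,-1],[-0.005,0,0.004,0,1.5,43.5,-1]], squeeze=30)

```text
time: 14.05
ee_pos: [0.5469, -0.1582, 0.0527]
eef_rot: [0.953, 0.038, 0.301, -0.013]
ft_force: [-4.1, -0.5, 6.5]
width: 0.0137
grip_force: 30.0
```

Run:
```python
from h import *
s=status.read_state();print(s['joint_positions'].round(2),s['ft_force'],s['grip_force'],s['width'])
RF=RR@RP@np.diag([-1,-1,1]);goto(CV+.005*NR,RF)
```

```text
[ 0.56  0.13 -0.22  2.27 -0.9   0.28 -0.32] [-4.05793731 -0.54484696  6.51094758] 29.999651424586773 0.013654517710448389
row [ 0.001 -0.001 -0.003] [-0.5  0.5  0.4]
```

```bash
cat >> h.py <<'E'
RZT=R.from_euler('z',TY).as_matrix()
DF=np.diag([1.,-1,-1])
E
python3 - <<'E'
from h import *
goto([.50,-.16,.30],RR@DF);goto([.54,0,.30],RZT@DF);goto(RIM+[0,0,.19],RZT@DF)
E
```

```text
row [-0.    -0.612 -0.004] [ 103.7   -2.3 -229.3]
row [-0.054 -0.611  0.167] [ 146.8 -158.6 -198.8]
row [-0.054 -0.611  0.167] [ 235.5 -339.6 -104.5]
```

Request:
jog_arm(plan=[[0,0,0,0,0,-15,-1],[0,0,0,0,0,-45,-1],[0,0,0,0,0,-85,-1],[0,-0.05,0,15,0,-120,-1],[0,-0.15,0,35,0,-150,-1],[0,-0.28,0,60,-1,-185,-1],[0,-0.4,0,80,-2,-210,-1],[0,-0.52,0,95,-2,-225,-1],[0,-0.612,0,104,-2,-229,-1],[0,-0.612,0,104,-2,-229,-1],[0,-0.612,0,104,-2,-229,-1]])

```text
time: 15.15
ee_pos: [0.5005, -0.1595, 0.2982]
eef_rot: [0.999, 0.041, -0.001, -0.002]
ft_force: [-1.0, 0.4, -3.5]
width: 0.0136
grip_force: 30.0
```

Run:
```python
from h import *
s=status.read_state();print(s['time'],s['joint_positions'].round(2),s['ft_force'],s['grip_force'],s['width'])
goto([.54,0,.30],RZT@DF);goto(RIM+[0,0,.19],RZT@DF)
import pickle
w=snap('wrist');pickle.dump(w,open('w7.pkl','wb'));save('w7.png',w['image'])
T=np.linalg.inv(np.eye(4))
z=w['z_map'];v,u=np.mgrid[:420,:560];p=np.stack([(u-w['cx'])/w['fx']*z,(v-w['cy'])/w['fy']*z,z],-1)
q=p@w['mount'][:3,:3].T+w['mount'][:3,3]
m=(abs(q[...,2]-.005)<.012)&(w['image'].min(2)>60);m&=(abs(q[...,0])<.08)&(abs(q[...,1])<.08)
a=q[m];vv,uu=np.nonzero(m);print(m.sum(),vv.min(),vv.max(),uu.min(),uu.max(),a.min(0),a.max(0),np.median(a,0))
for lo in np.arange(-.06,.06,.01):
    b=a[(a[:,1]>=lo)&(a[:,1]<lo+.01)]
    if len(b):print(round(lo,3),len(b),b[:,0].min().round(4),b[:,0].max().round(4),np.median(b[:,2]).round(4))
```

```text
15.15 [ 0.56  0.1  -0.37  1.58  0.03  1.46 -1.29] [-1.02278192  0.39851721 -3.5144163 ] 29.99925535172224 0.013611017729462242
row [-0.003  0.001  0.175] [  52.5 -155.8   -1.4]
row [-0.003  0.001  0.175] [ 179.6 -336.6   25.1]
13954 180 327 173 390 [-0.04139895 -0.05561765 -0.00688548] [0.04248728 0.05490028 0.01102618] [2.62219303e-02 6.19795403e-06 5.84781881e-03]
-0.06 654 0.0062 0.0422 0.0059
-0.05 1341 0.0061 0.0423 0.0058
-0.04 1335 0.0061 0.0423 0.0059
-0.03 1408 -0.0031 0.0424 0.0059
-0.02 1359 -0.0019 0.0424 0.0059
-0.01 875 -0.0413 0.0424 0.0058
0.0 945 -0.0414 0.0423 0.0058
0.01 1371 -0.0019 0.0425 0.0058
0.02 1402 -0.0041 0.0424 0.0059
0.03 1336 0.0061 0.0424 0.0059
0.04 1344 0.0062 0.0425 0.0058
0.05 584 0.0059 0.0424 0.0059
```

Request:
jog_arm(plan=[[0,0,0.04,15,-40,0,-1],[0,0,0.09,32,-85,0,-1],[0,0,0.13,48,-130,0,-1],[0,0,0.175,65,-170,0,-1],[0,0,0.175,90,-210,0,-1],[0,0,0.175,115,-250,5,-1],[0,0,0.175,145,-290,15,-1],[0,0,0.175,170,-325,25,-1],[0,0,0.175,179.6,-336.6,25,-1],[0,0,0.175,179.6,-336.6,25,-1],[0,0,0.175,179.6,-336.6,25,-1]])

```text
time: 16.3
ee_pos: [0.6518, 0.1891, 0.275]
eef_rot: [0.999, -0.047, -0.0, -0.0]
ft_force: [0.3, -0.4, -2.5]
width: 0.0139
grip_force: 30.0
```

Run:
```python
from h import *
s=status.read_state();print(s['time'],s['joint_positions'].round(2),s['ft_force'],s['grip_force'],s['eef_rot'])
goto(RIM+RZT@[-.0004,-.0002,.04],RZT@DF)
w=snap('wrist')
z=w['z_map'];v,u=np.mgrid[:420,:560];p=np.stack([(u-w['cx'])/w['fx']*z,(v-w['cy'])/w['fy']*z,z],-1)
q=p@w['mount'][:3,:3].T+w['mount'][:3,3]
m=(abs(q[...,2]-.006)<.004)&(w['image'].min(2)>60)&(q[...,0]>.008)&(q[...,0]<.046)&(abs(q[...,1])<.058)
a=q[m];A=np.c_[a[:,:2],np.ones(len(a))];k=np.linalg.lstsq(A,a[:,2],rcond=None)[0];print('tool-frame plane',k,a.min(0),a.max(0))
n=R.from_quat(s['eef_rot']).as_matrix()@[-k[0],-k[1],1];print('plate normal world',n)
# front edge slope (yaw of plate in tool)
b=[(y,np.percentile(a[abs(a[:,1]-y)<.004][:,0],99)) for y in np.arange(-.05,.051,.01)];print(np.polyfit(*zip(*b),1))
# rim edge nearest to the camera (far side, hidden?)
```

```text
16.3 [ 0.01  0.49 -0.55  1.19  0.25  1.53 -2.16] [ 0.26067867 -0.3878603  -2.48591167] 29.999178294092417 [ 9.98889015e-01 -4.71227429e-02 -1.03841800e-04 -4.13774930e-04]
row [-0.001  0.    -0.002] [ -0.4  -1.3 151. ]
tool-frame plane [7.29581862e-03 6.59787059e-05 5.78745954e-03] [ 0.00800846 -0.05545989  0.00212945] [0.04247311 0.05494521 0.00999566]
plate normal world [-0.00742566  0.00158894 -0.99999778]
[0.00053054 0.04215697]
```

Request:
jog_arm(plan=[[0,0,0,0.4,-1.5,40,-1],[0,0,0,0.4,-1.5,80,-1],[0,0,0,0.4,-1.5,115,-1],[0,0,0,0.4,-1.5,140,-1],[0,0,0,0.4,-1.5,155,-1],[0,0,0,0.4,-1.5,162,-1],[0,0,0,0.4,-1.5,162,-1],[0,0,0,0.4,-1.5,162,-1]])

```text
time: 17.15
ee_pos: [0.6535, 0.1919, 0.1148]
eef_rot: [0.999, -0.047, 0.001, -0.001]
ft_force: [-0.2, 0.6, -2.8]
width: 0.0139
grip_force: 30.0
```

Run:
```python
from h import *
s=status.read_state();print(s['time'],s['joint_positions'].round(2),s['ft_force'],s['ee_pos'])
goto(RIM+RZT@[.0004,0,.012],RZT@DF)
c=snap('side');save('s2.png',cv2.resize(c['image'][105:205,255:375],None,fx=6,fy=6,interpolation=2))
```

```text
17.15 [ 0.02  0.58 -0.54  1.4   0.3   1.24 -2.21] [-0.17736573  0.62517666 -2.82464143] [0.65349444 0.19191816 0.11484513]
row [-0.002 -0.002 -0.002] [-1.1  1.4 18.8]
```

View pics/s2.png

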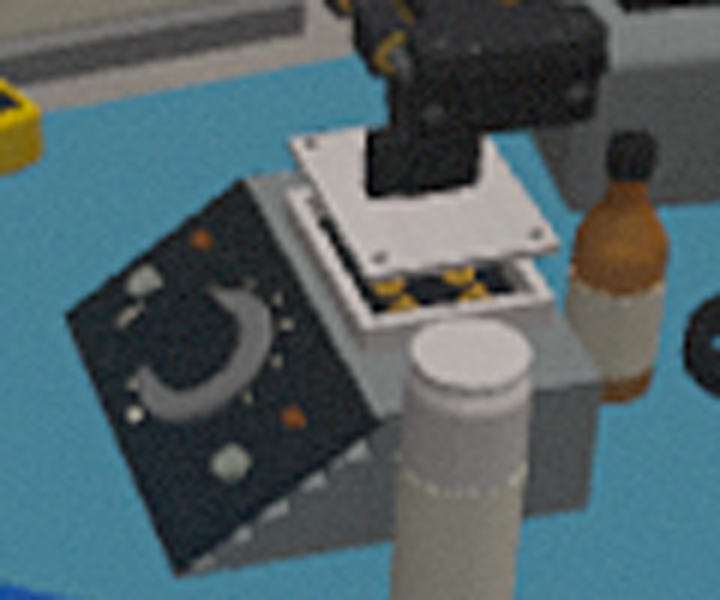

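Run:
```python
from h import *
L=[];Q=[]
for i in range(10):
    s=status.read_state();L.append(s['ee_pos']);Q.append(s['eef_rot']);camera('wrist')
L=np.array(L);print(L.mean(0).round(4),L.std(0).round(4))
R0=R.from_quat(Q).mean();Rm=R0.as_matrix()
print(R.from_matrix(Rm.T@RZT@DF).as_rotvec().round(4),1000*Rm.T@(RIM+RZT@[.0004,0,.012]-L.mean(0)))
```

```text
[0.6531 0.192  0.114 ] [0.0003 0.0001 0.0006]
[-0.0021 -0.0007 -0.0015] [-0.67570724  1.4821425  17.96154046]
```

Run:
```python
from h import *
c=snap('side')
f=lambda l:np.array(l)/6.+[255,105]-.4
ez=np.array([0,0,1.])
a=ray(c,f([(290,142),(370,268),(558,243)]),ez,.1082);b=ray(c,f([(289,188),(366,328),(553,295)]),ez,.084)
for n,p in(('cover',a),('rim',b)):
    print(n,((p[0]+p[2])/2).round(4),np.linalg.norm(p[0]-p[1]).round(4),np.linalg.norm(p[1]-p[2]).round(4),p.round(4).tolist())
print('tester-frame diff cover-rim',(RZT.T@(a-b).T).T.round(4))
```

```text
cover [0.6545 0.1952 0.1082] 0.1046 0.0808 [[0.6181, 0.2524, 0.1082], [0.6107, 0.148, 0.1082], [0.6909, 0.138, 0.1082]]
rim [0.6544 0.195  0.084 ] 0.1134 0.083 [[0.6189, 0.2539, 0.084], [0.6071, 0.1411, 0.084], [0.6899, 0.1361, 0.084]]
tester-frame diff cover-rim [[-0.0007 -0.0016  0.0242]
 [ 0.003   0.0072  0.0242]
 [ 0.0007  0.0019  0.0242]]
```

Request:
jog_arm(plan=[[-0.002,0,-0.001,-0.3,0.7,5,-1],[-0.002,0,-0.001,-0.3,0.7,10,-1],[-0.002,0,-0.001,-0.3,0.7,13,-1],[-0.002,0,-0.001,-0.3,0.7,15,-1],[-0.002,0,-0.001,-0.3,0.7,16,-1],[-0.002,0,-0.001,-0.3,0.7,16.5,-1],[-0.002,0,-0.001,-0.3,0.7,16.5,-1]])

```text
time: 18.45
ee_pos: [0.6524, 0.1913, 0.0967]
eef_rot: [0.999, -0.046, -0.0, 0.0]
ft_force: [-0.4, 0.0, -2.6]
width: 0.0139
grip_force: 30.0
```

Request:
jog_arm(plan=[[0,0,0,0,0,0.5,-1],[0,0,0,0,0,1,-1],[0,0,0,0,0,1.3,-1],[0,0,0,0,0,1.3,-1]])

```text
time: 18.85
ee_pos: [0.6523, 0.1913, 0.0953]
eef_rot: [0.999, -0.046, -0.0, 0.0]
ft_force: [-0.2, 0.1, -1.8]
width: 0.0138
grip_force: 30.0
```

Request:
jog_arm(plan=[[0,0,0,0,0,0.4,-1],[0,0,0,0,0,0.7,-1],[0,0,0,0,0,0.7,-1],[0,0,0,0,0,0.7,-1]])

```text
time: 19.25
ee_pos: [0.6524, 0.1912, 0.0952]
eef_rot: [0.999, -0.046, -0.0, 0.0]
ft_force: [-4.1, -1.5, 5.8]
width: 0.0139
grip_force: 30.0
```

Request:
jog_arm(plan=[[0,0,0,0,0,0,-0.4],[0,0,0,0,0,0,-0.1],[0,0,0,0,0,0,0],[0,0,0,0,0,0,0],[0,0,0,0,0,0,0],[0,0,0,0,0,-10,0],[0,0,0,0,0,-25,0],[0,0,0,0,0,-50,0],[0,0,0,0,0,-90,0],[0,0,0,0,0,-110,0],[0,0,0,0,0,-110,0]])

```text
time: 20.35
ee_pos: [0.6541, 0.1923, 0.2104]
eef_rot: [0.999, -0.046, 0.003, -0.001]
ft_force: [0.3, -0.2, 0.2]
width: 0.0434
grip_force: 0.0
```

Run:
```python
from h import *
import pickle
s=status.read_state();print(s['time'],s['joint_positions'].round(2),s['ft_force'],s['ee_pos'],s['width'])
w=snap('wrist');pickle.dump(w,open('w8.pkl','wb'))
P=cloud(w);m=(abs(P[...,2]-.09)<.008)&(np.linalg.norm(P[...,:2]-RIM[:2],axis=-1)<.085)
v,u=np.nonzero(m);print(m.sum(),v.min(),v.max(),u.min(),u.max(),np.median(P[...,2][m]))
c=snap('side');save('s3.png',cv2.resize(c['image'][105:205,255:375],None,fx=6,fy=6,interpolation=2))
```

```text
20.35 [ 0.02  0.52 -0.55  1.29  0.27  1.4  -2.18] [ 0.32000986 -0.24321631  0.15643856] [0.65407589 0.19231462 0.21038203] 0.04338395457049509
10806 107 253 218 349 0.08927350893439659
```

View pics/s3.png

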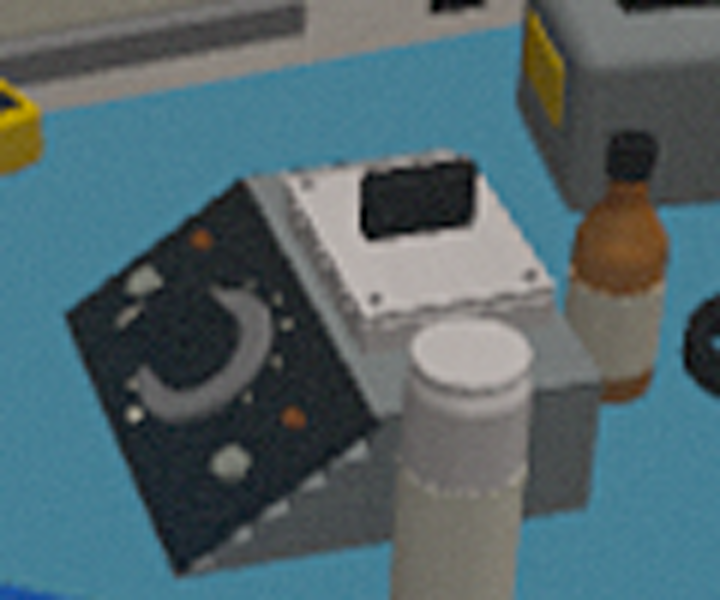

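Run:
```python
from h import *
import pickle
c=snap('side');ez=np.array([0,0,1.])
P=cloud(c);g=c['image'].min(2)
m=(abs(P[...,2]-.091)<.012)&(np.linalg.norm(P[...,:2]-RIM[:2],axis=-1)<.085)
a=ray(c,np.array([(287,178),(363,320),(553,288),(463,150)])/6.+[255,105]-.4,ez,.09)
b=ray(c,np.array([(258,100),(335,240),(523,213),(430,72)])/6.+[260,120]-.4,ez,.084)
for p in(a,b):print(p.mean(0).round(4),((p[0]+p[2])/2).round(4),((p[1]+p[3])/2).round(4))
print((RZT.T@(a-b).T).T.round(4))
w=pickle.load(open('w8.pkl','rb'));P=cloud(w)
m=(abs(P[...,2]-.09)<.004)&(np.linalg.norm(P[...,:2]-RIM[:2],axis=-1)<.085);m=biggest(m)
q=(P[m]-RIM)@RZT
for y in(-.05,-.04,.04,.05):
    k=q[abs(q[:,1]-y)<.004];print(y,len(k),k[:,0].min().round(4) if len(k) else 0,k[:,0].max().round(4) if len(k) else 0)
print('y range',q[:,1].min(),q[:,1].max());k=q[abs(q[:,0]-.025)<.012];A=np.c_[k[:,:2],np.ones(len(k))];print(np.percentile(k[:,1],[.5,99.5]),np.linalg.lstsq(A,k[:,2],rcond=None)[0])
```

```text
[0.6523 0.1929 0.09  ] [0.6526 0.1928 0.09  ] [0.6521 0.1931 0.09  ]
[0.6525 0.1926 0.084 ] [0.6526 0.1916 0.084 ] [0.6525 0.1937 0.084 ]
[[-0.0005  0.0003  0.006 ]
 [-0.0015 -0.0012  0.006 ]
 [ 0.0003  0.0022  0.006 ]
 [ 0.001  -0.      0.006 ]]
-0.05 784 -0.0356 0.0425
-0.04 810 -0.0341 0.0426
0.04 841 -0.0404 0.0426
0.05 787 -0.0335 0.0425
y range -0.054609147813073765 0.05567757403977517
[-0.05358339  0.05489843] [ 5.17311114e-03 -4.32169867e-06  5.16758254e-03]
```

```bash
python3 -c "
from h import *
print(order.close_job())"
```

```text
the job is handed in; nothing more can be done
None
```

The job is handed in. The output knob was turned back until the end stop was felt. The wide cover was set down gently and released on the bay rim, within about 1 mm of flush by camera measurement. The side camera showed the bottle and spray can still standing, but I did not check the other items afterwards, and no verdict came back.

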